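# Release the clamped belt retractor

### The job

Two identical clamping fixtures stand on the repair bench and a seat-belt retractor is clamped in one of them. On that fixture slide the safety catch fully aside, then press the round button it uncovers all the way down, so that the jaw lets go of the retractor; leave the catch open and keep clear of the empty fixture.

Things in the scene. Friction and masses are not known exactly. Their poses are not given: they have to be found in the camera images.
- loaded_fixture: grey fixed block, 200 x 200 mm, deck 40 mm above the bench, with the belt retractor (steel bracket, black spool, white round caps, up to 102 mm above the bench) on its +x half (x > 20 mm) and the steel jaw at the retractor's +y end, up to 92 mm high. Origin: centre of its underside, on the bench; z up. Button and catch lie on its -x half; their places are given in this frame
- release_catch (a joint): travel (m) along the fixture's +y of its catch: 0 covers the button, 0.070 fully aside; starts near 0, needs 2 N, stays where left. Aluminium plate, 72 (x) x 52 mm (y), top 74 mm above the bench; steel tab on its middle, 30 (x) x 12 mm (y), from 74 to 102 mm high, to pinch or push sideways from above. Tab centre: x -45, y -45 mm + travel
- release_button (a joint): how far (m) the button is pressed down: 0 out, 0.010 fully down; needs 3 N, stays down, and draws the jaw off the retractor by up to 20 mm. Round, black, 36 mm across, centre at x -45, y -45 mm in the fixture's frame, flat top 66 mm above the bench (56 mm when fully down), in a round collar 54 mm high; with the catch fully aside the plate's edge is 44 mm from its centre
- empty_fixture: the bystander: the same fixture with the same catch and button, but no retractor in it, only two short pins on its dark sole plate. Origin: centre of its underside; same size and axes as the loaded one. Not to be touched

How it is judged:
On the way, in this order (a step that is already met when the one before it is completed fails the run):
1. the loaded fixture's catch is slid aside (at least 55 of its 70 mm) (value of joint release_catch above 0.055 m), for 0.2 s.
2. the uncovered button is pressed down (at least 7.5 of its 10 mm) (value of joint release_button above 0.0075 m), for 0.2 s.
At the end, for the whole second after the job is handed in: The loaded fixture's catch stands at least 55 mm of its 70 mm aside and its button is at least 7.5 mm of its 10 mm down (value of joint release_catch above 0.055 m and value of joint release_button above 0.0075 m); the robot touches nothing.
It fails at once if the empty fixture is touched with more than 2 N (contact force between empty_fixture and the fingers above 2 N or contact force between empty_fixture and the arm above 2 N).
It also fails if it takes over 40 s, if anything falls off the work surface, if the arm or the gripper's body presses on something with over 40 N, if the wrist force passes 120 N, or if a joint passes its speed limit or range.

### The arm

A 6-joint arm with a two-finger parallel gripper is mounted at the origin on the work surface. World frame = base frame: x ahead of the robot, y to its left, z up, the work surface at z = 0. Lengths are in m, angles in rad, forces in N, time in s.
With the tool pointing down it reaches from about 0.35 to 0.775 m from the base axis. Payload 7.3 kg.
Tool frame: the origin (TCP) lies midway between the tips of the shut fingers; the grasp point (between the pads) lies 19 mm behind it; z points along the fingers, y is the direction in which the jaws open and shut (so a half turn about z gives the same grasp; the last joint's range is limited). The gripper opens to 92 mm and grips with 3 to 60 N. Pads are 19 mm wide; open, the fingers measure 130 mm over their backs; the gripper's body (75 mm by 190 mm) begins 47 mm behind the grasp point.
Start: joints at [1.063, 0.342, 1.524, -0, 1.275, -0.146], TCP at [0.186, 0.491, 0.227] pointing down, gripper open.
Joint ranges: [-2.53, 2.53], [-0.77, 2.02], [0.04, 2.7], [-1, 4.14], [0.28, 2.66], [-3.11, 3.11]. Speed limits (rad/s): [2.57, 2.57, 3.14, 3.14, 3.14, 3.14].

### API

Orientations are given as [roll, pitch, yaw] about the fixed x, y, z axes, in that order (R = Rz(yaw) Ry(pitch) Rx(roll)).
In Python, from cell import robot gives the robot as it stands.
- The arm moves only by the shell command python3 -m crank 'ROWS' [FORCE]. ROWS is a JSON object of lists of equal length, an entry for each row: "claw": the opening, from 0 (shut) to 1 (fully open); "delta_pos": the shift along the tool's x, y, z in units of 25 mm (1.0 is 25 mm), a list of three; "roll": the turn about the tool's z in units of 6 degrees (1.0 is 6 degrees). In form: {"claw": [claw, ...], "delta_pos": [[dx, dy, dz], ...], "roll": [roll, ...]}. A call has exactly 8 rows; each row is the pose to reach, as a shift and turn from the pose commanded when the call began, along the tool's axes at that moment; what a row does not reach only later rows make up. A row lasts 1/12 s, in which the tool goes at most 41.7 mm and 7.16 degrees, less where a joint would pass 70% of its speed; a pose out of reach is approached as far as the arm can. A call with a gripper value outside its range is refused whole. The fingers move at their own pace and stop on an object; FORCE is the grip in N (left out, the last holds). Time passes only in rows, so rows that repeat a pose let the fingers close, or fill a call up. It gives the time, the measured TCP pose, the force and the opening at its end, in the units of the state.
- robot.observe(): the state, without advancing time (a new reading comes with each control period).
- robot.read_camera(name): name is "scene" or "top" or "wrist"; returns a dict with "color" (420x560x3 uint8, blue, green, red), "fx", "fy", "cx", "cy" (pixels), "rvec" (rotation vector, rad) and "tvec" (3), from world to camera coordinates, as OpenCV has them; the wrist camera has in their place "hand_eye" (4x4, takes a point from camera to tool coordinates, whose origin is the TCP and whose axes are the flange's). Camera axes: x right, y down, z forward; pixel columns grow to the right and rows downward; lengths in m; the calibration is good to about 2 mm. A picture is of the moment at which its call begins: read the wrist's pose just before it. There is no depth.
- robot.hand_in(): hands the job in, once; it reports no verdict.
The state is a dict: "time": time; "qpos": joint angles; "qvel": joint speeds; "joint_efforts": joint torques, N m; "tool_pos": TCP position; "tool_rot": TCP orientation; "contact_force": force on the tool from outside, world axes, zero at the start; "torque": the same for the moment, N m; "opening": finger opening in m.
Only numpy, scipy, OpenCV 4.12 (cv2) and the standard library are available. Lean on these libraries where they do the work, as an engineer would, in place of code of your own. Each camera call takes 0.05 s, during which the arm holds its last target.

## Working session

There is one attempt and no reset: what is moved stays moved. The work goes in short steps, Python scripts to look and compute and a shell command to move; the robot and the scene stay as the last step left them, time stands still between calls to the robot, and variables do not carry over. Pictures are saved under pics/ and viewed, and the job is handed in when it is done.

```bash
mkdir -p pics; python3 - <<'E'
from cell import robot
import cv2
print(robot.observe())
for n in ("scene","top"):
    d=robot.read_camera(n); cv2.imwrite(f"pics/{n}0.png",d["color"]); print(n,{k:v for k,v in d.items() if k!="color"})
E
```

```text
{'time': 0.0, 'qpos': array([ 1.06298904e+00,  3.42711294e-01,  1.52503192e+00,  2.61009980e-05,
        1.27538793e+00, -1.45985162e-01]), 'qvel': array([0.00114493, 0.00129389, 0.00069771, 0.00056967, 0.00060136,
       0.00144141]), 'joint_efforts': array([ 1.17484367e-03, -4.31249464e+01, -2.44212914e+01,  7.18196877e-02,
        5.59981016e-02, -1.49091438e-04]), 'tool_pos': array([0.18560181, 0.49065934, 0.22604569]), 'tool_rot': array([-3.14007416e+00, -2.48492555e-04,  2.77976272e+00]), 'contact_force': array([-0.08485297, -0.26155364, -0.18509984]), 'torque': array([ 0.01664637, -0.02042306,  0.01089779]), 'opening': 0.09181854223505227}
scene {'fx': 437.6914601995998, 'fy': 437.6914601995998, 'cx': 285.08545208961476, 'cy': 208.45098357595407, 'rvec': array([ 1.96228839,  1.71423897, -0.56500361]), 'tvec': array([-0.03866344, -0.41663383,  1.35154348])}
top {'fx': 483.0001084604839, 'fy': 483.0001084604839, 'cx': 279.26126060468096, 'cy': 208.1367364596981, 'rvec': array([ 2.17994344, -2.14278451,  0.1021306 ]), 'tvec': array([-0.02551004,  0.55610479,  0.88720664])}
```

View pics/scene0.png

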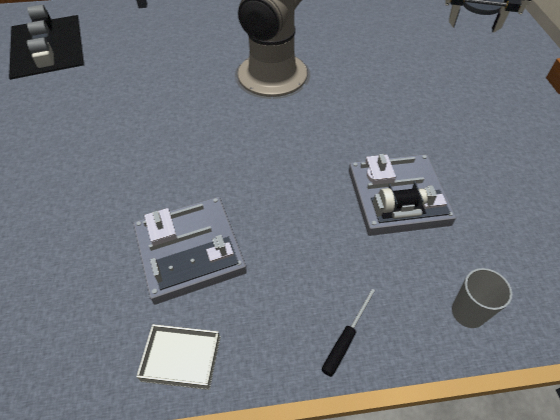

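View pics/top0.png

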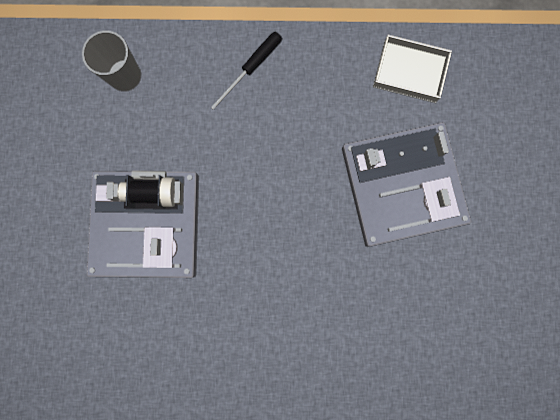

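```bash
python3 - <<'E'
import cv2
i=cv2.imread("pics/top0.png")[160:290,75:210]; cv2.imwrite("pics/top0z.png",cv2.resize(i,None,fx=4.6,fy=4.6,interpolation=cv2.INTER_CUBIC))
i=cv2.imread("pics/scene0.png")[140:240,340:460]; cv2.imwrite("pics/scene0z.png",cv2.resize(i,None,fx=5,fy=5,interpolation=cv2.INTER_CUBIC))
E
```

```text
(no output)
```

View pics/top0z.png

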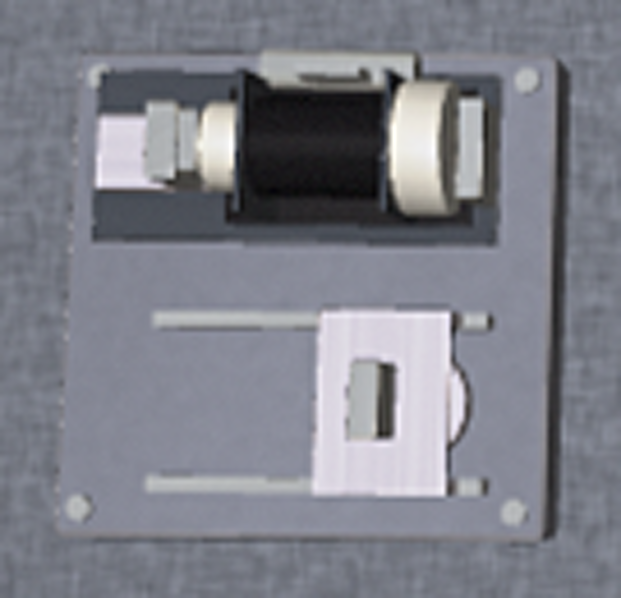

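View pics/scene0z.png

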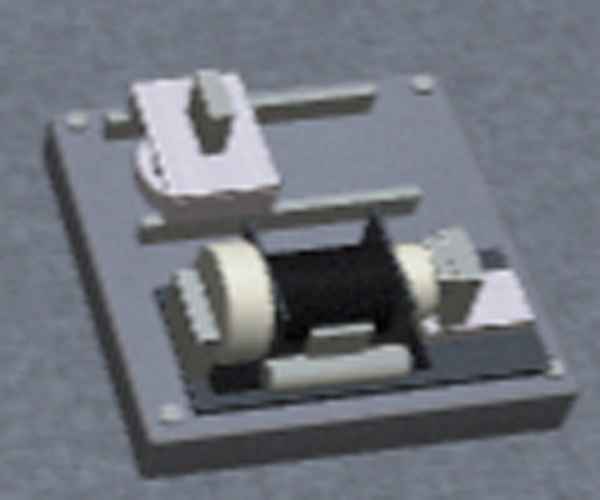

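```bash
cat > h.py <<'E'
from cell import robot
import cv2, numpy as np
from scipy.optimize import least_squares
from scipy.spatial.transform import Rotation as R
def w(p,P):
    x,y,a=p[:3]; c,s=np.cos(a),np.sin(a); P=np.asarray(P,float)
    return np.c_[x+c*P[:,0]-s*P[:,1], y+s*P[:,0]+c*P[:,1], P[:,2]]
E
python3 - <<'E'
from h import *
T=robot.read_camera("top"); S=robot.read_camera("scene")
def pr(c,X): 
    K=np.array([[c["fx"],0,c["cx"]],[0,c["fy"],c["cy"]],[0,0,1.]])
    return cv2.projectPoints(X,c["rvec"],c["tvec"],K,None)[0][:,0]
deck=[[.1,.1,.04],[.1,-.1,.04],[-.1,-.1,.04],[-.1,.1,.04]]
tz=np.array([[78,57],[555,60],[545,540],[57,537],[318,310],[452,312],[447,495],[312,495]])/4.6+[75,160]
sz=np.array([[580,395],[145,445],[48,118],[435,78]])/5+[340,140]
def model(p):
    t=p[3]; pl=[[-.009,-.019+t,.074],[-.009,-.071+t,.074],[-.081,-.071+t,.074],[-.081,-.019+t,.074]]
    return pr(T,w(p,deck+pl)),pr(S,w(p,deck))
def f(p):
    a,b=model(p); return np.r_[(a-tz).ravel(),(b-sz).ravel()]
r=least_squares(f,[.5,.2,0,0],loss="soft_l1"); p=r.x
print(p); print(f(p).reshape(-1,2).round(1))
tab=w(p,[[-.045,-.045+p[3],.09]])[0]; btn=w(p,[[-.045,-.045,.066]])[0]; print(tab,btn)
np.save("p.npy",p)
s=robot.observe(); print(s["time"],R.from_euler("xyz",s["tool_rot"]).as_matrix().round(3))
E
```

```text
[0.52224671 0.24080047 0.00781021 0.00416103]
[[-0.3 -2. ]
 [ 1.  -1.8]
 [ 0.2  0.4]
 [-1.3 -0. ]
 [ 0.3 -0.3]
 [-0.  -0.5]
 [-0.3 -0. ]
 [ 0.  -0.3]
 [ 0.1 -2.5]
 [ 0.2 -2. ]
 [-1.  -3.1]
 [-0.5 -3.5]]
[0.47756704 0.19961129 0.09      ] [0.47759954 0.19545038 0.066     ]
0.2 [[-0.935  0.354 -0.   ]
 [ 0.354  0.935 -0.001]
 [ 0.    -0.001 -1.   ]]
```

```bash
python3 -m crank '{"claw":[1,1,1,1,1,1,1,1],"delta_pos":[[-1,-0.45,0],[-2.4,-1.08,0],[-3.8,-1.7,0],[-5.2,-2.35,0],[-6.6,-3,0],[-8,-3.6,0],[-9.4,-4.25,0],[-10.8,-4.85,0]],"roll":[-0.4,-0.9,-1.3,-1.8,-2.2,-2.7,-3.1,-3.53]}'
python3 - <<'E'
from h import *
s=robot.observe(); M=R.from_euler("xyz",s["tool_rot"]).as_matrix(); print(s["time"],s["tool_pos"],M.round(3))
d=np.array([.4776,.2,.2])-s["tool_pos"]; print((M.T@d/.025).round(2))
E
```

```text
time: 0.87
tool_pos: [0.3963, 0.2804, 0.2268]
tool_rot: [3.141, -0.0, -3.132]
contact_force: [-0.4, 0.1, 0.6]
opening: 0.0917
0.8667 [0.39630926 0.28041011 0.22676225] [[-1.   -0.01 -0.  ]
 [-0.01  1.    0.  ]
 [ 0.    0.   -1.  ]]
[-3.22 -3.25  1.07]
```

```bash
python3 -m crank '{"claw":[0.5,0.5,0.5,0.5,0.5,0.5,0.5,0.5],"delta_pos":[[-0.8,-0.8,0.2],[-1.6,-1.6,0.5],[-2.4,-2.4,0.8],[-3,-3,1],[-3.2,-3.25,1.05],[-3.2,-3.25,1.05],[-3.2,-3.25,1.05],[-3.2,-3.25,1.05]],"roll":[0,0,0,0,0,0,0,0]}'
python3 - <<'E'
from h import *
s=robot.observe(); M=R.from_euler("xyz",s["tool_rot"]).as_matrix(); print(s["time"],s["tool_pos"],M.round(3))
d=robot.read_camera("wrist"); cv2.imwrite("pics/w1.png",d["color"])
K=np.array([[d["fx"],0,d["cx"]],[0,d["fy"],d["cy"]],[0,0,1.]]); H=d["hand_eye"]; print(H.round(3),K)
p=np.load("p.npy"); t=p[3]
pts=[[-.03,-.051+t,.102],[-.03,-.039+t,.102],[-.06,-.051+t,.102],[-.06,-.039+t,.102],[-.009,-.019+t,.074],[-.009,-.071+t,.074],[-.081,-.071+t,.074],[-.081,-.019+t,.074],[-.1,-.1,.04],[-.1,.1,.04],[.1,-.1,.04],[.1,.1,.04]]
W=w(p,pts); C=((W-s["tool_pos"])@M-H[:3,3])@H[:3,:3]
uv=C[:,:2]/C[:,2:]*[d["fx"],d["fy"]]+[d["cx"],d["cy"]]; print(uv.round())
i=d["color"].copy()
for u in uv: cv2.circle(i,tuple(int(v) for v in u.clip(-999,2000)),3,(0,0,255),1)
cv2.imwrite("pics/w1o.png",i)
E
```

```text
time: 1.53
tool_pos: [0.4754, 0.2023, 0.2008]
tool_rot: [3.141, -0.0, -3.133]
contact_force: [0.3, 0.5, -0.1]
opening: 0.0471
1.5333 [0.47536381 0.20232545 0.20077078] [[-1.    -0.009 -0.   ]
 [-0.009  1.     0.001]
 [ 0.     0.001 -1.   ]]
[[-0.001 -0.954 -0.298  0.081]
 [ 1.    -0.001 -0.001  0.001]
 [ 0.    -0.298  0.954 -0.158]
 [ 0.     0.     0.     1.   ]] [[362.54138509   0.         275.47046472]
 [  0.         362.54138509 212.31743949]
 [  0.           0.           1.        ]]
[[263. 235.]
 [279. 235.]
 [263. 196.]
 [279. 196.]
 [302. 246.]
 [241. 246.]
 [238. 161.]
 [304. 161.]
 [203. 133.]
 [435. 133.]
 [215. 332.]
 [410. 331.]]
```

View pics/w1o.png

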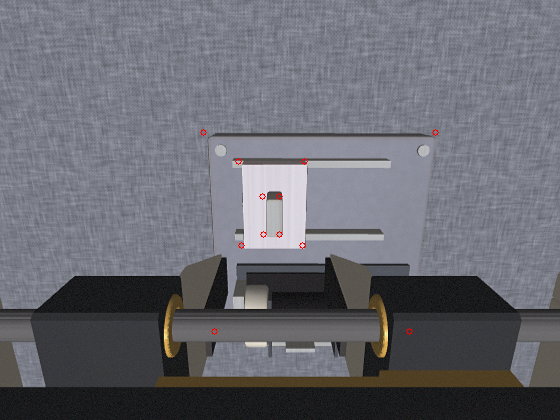

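```bash
python3 -m crank '{"claw":[0.5,0.5,0.5,0.5,0.5,0.5,0.5,0.5],"delta_pos":[[0,0,0.8],[0,0,1.6],[0,0,2.4],[0,0,3.2],[0,0,4],[0,0,4.5],[0,0,4.8],[0,0,4.8]],"roll":[0,0,0,0,0,0,0,0]}'
python3 -m crank '{"claw":[0,0,0,0,0,0,0,0],"delta_pos":[[0,0,0],[0,0,0],[0,0,0],[0,0,0],[0,0,0],[0,0,0],[0,0,0],[0,0,0]],"roll":[0,0,0,0,0,0,0,0]}' 15
python3 -c "
from h import *
cv2.imwrite('pics/w2.png',robot.read_camera('wrist')['color'])"
```

```text
time: 2.25
tool_pos: [0.4748, 0.202, 0.0794]
tool_rot: [-3.141, -0.002, -3.132]
contact_force: [-0.2, -0.3, 0.5]
opening: 0.0457
time: 2.92
tool_pos: [0.4763, 0.2015, 0.0809]
tool_rot: [3.141, 0.001, -3.134]
contact_force: [-1.0, -0.4, 4.3]
opening: 0.0117
```

View pics/w2.png

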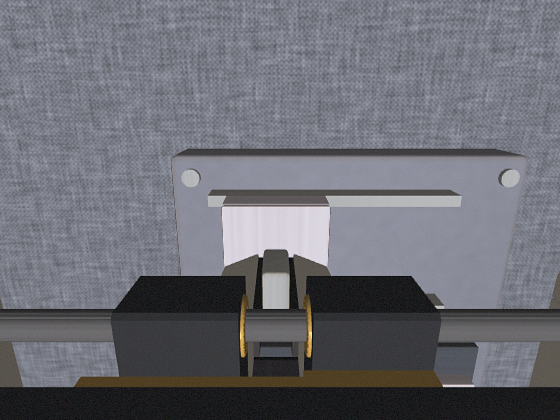

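```bash
python3 -m crank '{"claw":[0,0,0,0,0,0,0,0],"delta_pos":[[0,0.4,0],[0,0.8,0],[0,1.2,0],[0,1.6,0],[0,2.0,0],[0,2.4,0],[0,2.65,0],[0,2.65,0]],"roll":[0,0,0,0,0,0,0,0]}'
python3 -m crank '{"claw":[0,0,0.4,0.4,0.4,0.4,0.4,0.4],"delta_pos":[[0,0,0],[0,0,0],[0,0,0],[0,0,0],[0,0,0],[0,0,0],[0,0,-0.4],[0,0,-0.8]],"roll":[0,0,0,0,0,0,0,0]}'
```

```text
time: 3.63
tool_pos: [0.4758, 0.2676, 0.0809]
tool_rot: [-3.139, 0.001, -3.132]
contact_force: [-0.1, -5.6, 6.9]
opening: 0.0119
time: 4.3
tool_pos: [0.4751, 0.2677, 0.1007]
tool_rot: [-3.141, -0.001, -3.134]
contact_force: [0.6, -0.1, 0.1]
opening: 0.0367
```

```bash
python3 -m crank '{"claw":[0.4,0.4,0,0,0,0,0,0],"delta_pos":[[0,0,-1],[0,0,-2],[0,-0.8,-3],[0,-1.6,-3.5],[0,-2.4,-3.5],[0,-2.8,-3.5],[0,-2.8,-3.5],[0,-2.8,-3.5]],"roll":[0,0,0,0,0,0,0,0]}'
python3 - <<'E'
from h import *
s=robot.observe(); M=R.from_euler("xyz",s["tool_rot"]).as_matrix(); print(s["tool_pos"])
for n in("wrist","top"):
    d=robot.read_camera(n); i=d["color"]
    if n=="wrist":
        H=d["hand_eye"]; p=np.load("p.npy")
        W=w(p,[[-.045,-.045,.066]]); C=((W-s["tool_pos"])@M-H[:3,3])@H[:3,:3]
        print(C[:,:2]/C[:,2:]*d["fx"]+[d["cx"],d["cy"]],C[0,2])
    else: i=cv2.resize(i[150:300,60:230],None,fx=4,fy=4)
    cv2.imwrite(f"pics/{n}3.png",i)
E
```

```text
time: 4.97
tool_pos: [0.4761, 0.1977, 0.1882]
tool_rot: [3.141, -0.0, -3.135]
contact_force: [-0.9, 0.8, 0.3]
opening: 0.0024
[0.47606655 0.19773555 0.18815669]
[[272.01223941 205.98477385]] 0.2919907082329558
```

View pics/wrist3.png

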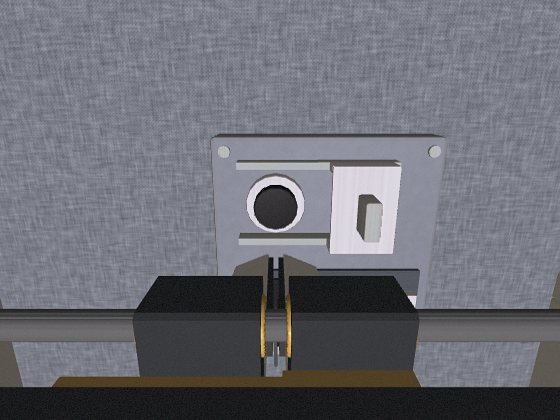

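View pics/top3.png

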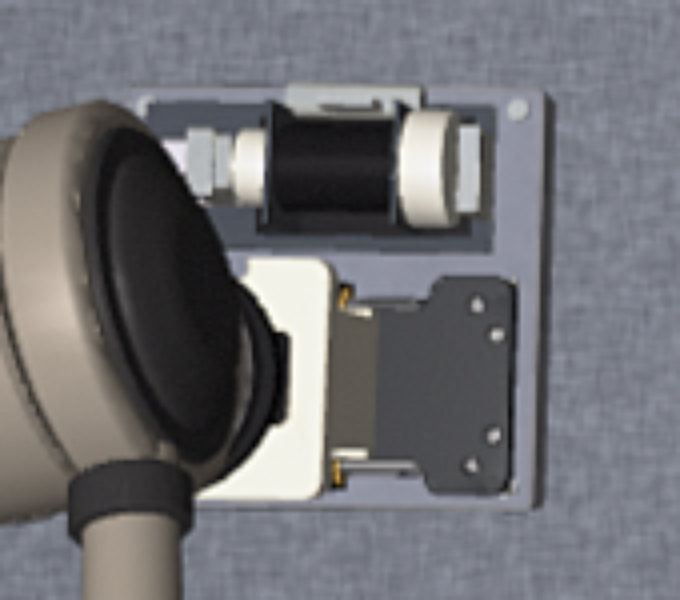

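```bash
python3 -m crank '{"claw":[0,0,0,0,0,0,0,0],"delta_pos":[[0,0,1],[0,0,2],[0,0,3],[0,0,4],[0,0,4.6],[0,0,4.9],[0,0,5.1],[0,0,5.25]],"roll":[0,0,0,0,0,0,0,0]}'
python3 -m crank '{"claw":[0,0,0,0,0,0,0,0],"delta_pos":[[0,0,0.05],[0,0,0.05],[0,0,0.05],[0,0,0.05],[0,0,0.05],[0,0,0.05],[0,0,0.05],[0,0,0.05]],"roll":[0,0,0,0,0,0,0,0]}'
```

```text
time: 5.73
tool_pos: [0.4758, 0.1983, 0.0566]
tool_rot: [3.142, -0.001, -3.133]
contact_force: [-1.9, -0.0, 2.4]
opening: 0.0001
time: 6.4
tool_pos: [0.477, 0.198, 0.0562]
tool_rot: [3.141, 0.002, -3.134]
contact_force: [-0.2, 1.0, 5.4]
opening: 0.0008
```

```bash
python3 -m crank '{"claw":[0,0,0,0,0,0,0,0],"delta_pos":[[0,0,0.04],[0,0,0.06],[0,0,0.08],[0,0,0.08],[0,0,0.08],[0,0,0.08],[0,0,0.08],[0,0,0.08]],"roll":[0,0,0,0,0,0,0,0]}'
```

```text
time: 7.07
tool_pos: [0.4771, 0.1981, 0.056]
tool_rot: [3.141, 0.003, -3.134]
contact_force: [-4.2, -0.4, 23.1]
opening: 0.0008
```

Hard stop reached (23 N, z = 56 mm). Retreat up and then away.

```bash
python3 -m crank '{"claw":[0,0,0,0,0,0,0,0],"delta_pos":[[0,0,-0.5],[0,0,-1.5],[0,0,-2.5],[0,0,-3.5],[0,0,-4.5],[0,0,-5.5],[0,0,-6],[0,0,-6]],"roll":[0,0,0,0,0,0,0,0]}'
python3 -m crank '{"claw":[0,0,0,0,0,0,0,0],"delta_pos":[[0.5,1,0],[1,2,0],[1.5,3,0],[2,4,0],[2.5,5,0],[3,6,0],[3,6.5,0],[3,6.5,0]],"roll":[0,0,0,0,0,0,0,0]}'
python3 - <<'E'
from h import *
for n,c in(("top",(150,300,60,230)),("scene",(130,250,330,470))):
    i=robot.read_camera(n)["color"]; a,b,e,f=c; cv2.imwrite(f"pics/{n}4.png",cv2.resize(i[a:b,e:f],None,fx=4,fy=4,interpolation=cv2.INTER_CUBIC))
E
```

```text
time: 7.73
tool_pos: [0.4776, 0.198, 0.2064]
tool_rot: [3.14, 0.006, -3.134]
contact_force: [0.5, 0.3, -0.7]
opening: 0.0004
time: 8.4
tool_pos: [0.3989, 0.3614, 0.2022]
tool_rot: [-3.141, -0.001, -3.131]
contact_force: [-0.4, -0.2, -0.4]
opening: 0.0003
```

View pics/top4.png

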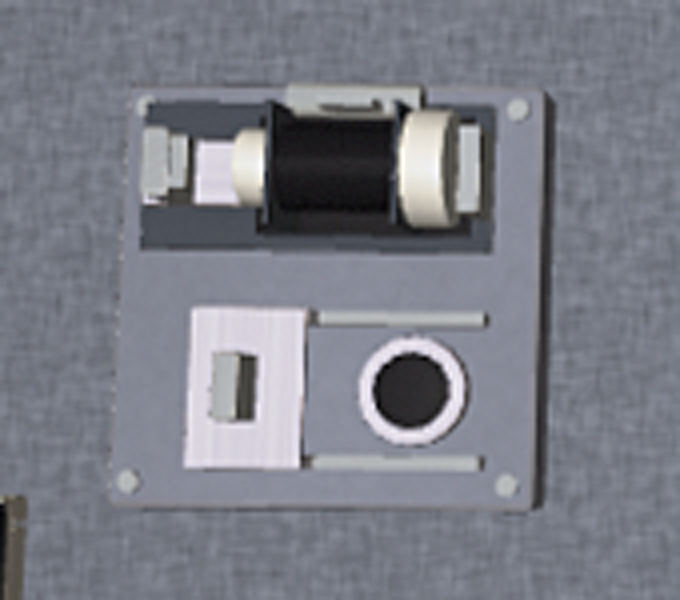

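View pics/scene4.png

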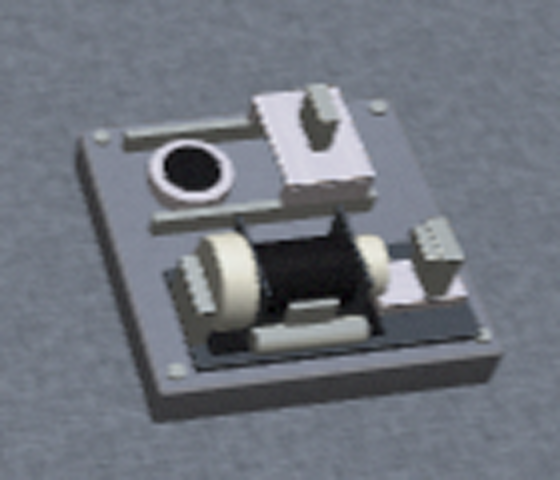

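The pictures show the catch fully aside, the button sunk into its collar and the jaw about 20 mm off the retractor. The arm is clear.

```bash
python3 -c "
from cell import robot
print(robot.observe()['qvel'].round(3)); print(robot.hand_in())"
```

```text
[-0.026 -0.011  0.008  0.     0.002  0.001]
the job is handed in; nothing more can be done
None
```

I opened the loaded fixture's catch, pressed its button all the way down, and handed the job in after about 8.5 s of robot time. I pinched the catch tab with 15 N and slid it about 66 mm in +y, then let go. Then I pressed the button with shut fingers to its stop and drew the arm clear.

- **Catch:** in the wrist picture the plate edge is about 44 mm from the button centre, which matches fully aside. It was still open in the last pictures.
- **Button:** the tip stopped at 56 mm height and the force rose to 23 N, so it is fully down. In the last pictures it sits sunk in its collar.
- **Jaw:** it stands about 20 mm off the retractor in both the top and scene pictures.
- **Clearance:** the arm was at z = 0.20 m with about zero force, and it never went near the empty fixture.

**Disagreement:** the first pose fit was off by 2–3.5 px on some deck corners. Against the wrist camera it was about 3 mm out in y, so I used the wrist view for the moves. No check failed.

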